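Lay a standing carton in the taped labelling bay

ROBOT

A 6-joint arm with a two-finger parallel gripper is mounted at the origin on the work surface. World frame = base frame: x ahead of the robot, y to its left, z up, the work surface at z = 0. Lengths are in m, angles in rad, forces in N, time in s.
With the tool pointing down it reaches from about 0.425 to 0.95 m from the base axis. Payload 3.5 kg.
Tool frame: the origin (TCP) lies midway between the tips of the shut fingers; the grasp point (between the pads) lies 19 mm behind it; z points along the fingers, y is the direction in which the jaws open and shut (so a half turn about z gives the same grasp; the last joint's range is limited). The gripper opens to 85 mm and grips with 20 to 120 N. Pads are 22 mm wide; open, the fingers measure 114 mm over their backs; the gripper's body (76 mm by 85 mm) begins 54 mm behind the grasp point. The pads swing forward as they close: fully open they stand 13 mm farther back than shut.
Start: joints at [-1.264, 0.286, 1.577, -0, 1.279, -0.15], TCP at [0.298, -0.606, 0.231] pointing down, gripper open.
Joint ranges: [-2.77, 2.77], [-0.9, 2.22], [0.21, 2.48], [-1.53, 4.67], [0.24, 2.81], [-2.84, 2.84]. Speed limits (rad/s): [2.79, 2.79, 3.14, 3.14, 3.14, 3.14].

INTERFACE

Orientations are given as a unit quaternion [x, y, z, w].
In Python, from plant import ctrl gives the robot as it stands.
- The arm moves only by the tool apply_moves, never from a script. Its argument "moves" is a list that holds one entry, the list of rows, each a list of 7 numbers: the shift along the tool's x, y, z in m, then the turn, a rotation vector about the tool's x, y, z in degrees, then the gripper's target within -1 to 1 (shut at 1, half-way at 0, fully open at -1). In form: [[[tx, ty, tz, ax, ay, az, hand], ...]]. A call has 1 to 12 rows; each row shifts and turns the pose as measured when the row begins, along the tool's axes as they then stand; what a row does not reach is not made up. A row lasts 1/10 s, in which the tool goes at most 50 mm and 8.59 degrees, less where a joint would pass 70% of its speed; a pose out of reach is approached as far as the arm can. A call with a gripper value outside its range is refused whole. The fingers move at their own pace and stop on an object; "force" is the grip in N (left out, the last holds). Time passes only in rows, so rows that do not move let the fingers close. It gives the time, the measured TCP pose, the force and the opening at its end, in the units of the state.
- ctrl.get_state(): the state, without advancing time (a new reading comes with each control period).
- ctrl.read_camera(name): name is "side" or "top" or "wrist"; returns the picture (384x512x3 uint8, red, green, blue); there is no depth.
- ctrl.get_calibration(name): a dict with "camera_matrix" (3x3 intrinsics, pixels), "cam_to_world" (4x4, takes a point from camera to world coordinates). Camera axes: x right, y up, looking along -z (the intrinsics and any distortion apply to the point x, -y, -z); pixel columns grow to the right and rows downward; lengths in m; the calibration is good to about 2 mm. A picture is of the moment at which its call begins: read the wrist's pose just before it. get_calibration takes no time and is no camera call; for the wrist camera it gives the pose at the moment of the call.
- ctrl.sign_off(): hands the job in, once; it reports no verdict.
The state is a dict: "time": time; "qpos": joint angles; "dq": joint speeds; "joint_efforts": joint torques, N m; "eef_pos": TCP position; "tcp_rot": TCP orientation; "contact_force": force on the tool from outside, world axes, zero at the start; "wrist_torque": the same for the moment, N m; "opening": opening from 0.0 (shut) to 1.0 (fully open).
Only numpy, scipy, OpenCV 4.12 (cv2) and the standard library are available. Lean on these libraries where they do the work, as an engineer would, in place of code of your own. Each camera call takes 0.05 s, during which the arm holds its last target. There are 200 camera calls.

TASK

Topple the standing brown carton by pushing near its top on the side with the white label, so that it falls flat inside the yellow-taped bay with the label facing up; let it fall by itself, without holding or lowering it. Then push the lying carton along the board until its end sits flush and square against the metal stop, and take the hand away. Do not grasp or lift the carton, and leave the spray can, the jar and the tape roll where they are.

Things in the scene. Friction and masses are not known exactly. Their poses are not given: they have to be found in the camera images.
- board: Fixed flat black rubber board on the bench, 420 x 240 mm, 4 mm thick (top 4 mm above the bench). Its +x axis is the direction in which the carton must fall; z is up. In its frame it spans x -230 to +190 mm, y -120 to +120 mm; origin on its underside, on the centre line (y = 0).
- bay (a point): Centre of the yellow-taped bay, on the board's top, axes as the board's (7.5 mm ahead of its origin along x). Clear inside the tape: x from the near line (137.5 mm behind this point) to the metal stop (137.5 mm ahead), 160 mm wide in y. The tape lines are 12 mm wide.
- stop_face (a point): Middle of the near face of the fixed aluminium stop bar that closes the bay's far end, 20 mm above the bench, 145 mm ahead of the board's origin along x; axes as the board's. The bar is 12 mm thick, 180 mm wide and rises 25 mm above the board's top.
- carton: Loose closed brown cardboard carton, 180 mm tall, 50 mm thick (its x), 90 mm wide (its y), 0.3 to 0.54 kg, centre of mass in its middle. Origin: centre of its underside; z along its height. It starts upright on the board about the near tape line, its x axis within 6 degrees of the board's +x, within 10 mm of the centre line. Lying, it slides at about 2 to 6 N.
- label (a point): Middle of the large blank white label (66 x 110 mm) on the carton's -x face, 98 mm above its underside; the face away from the bay. Axes as the carton's. Pushed near the top of this face (under 2 N), the carton tips about its bottom +x edge and falls by itself after some 45 mm of travel, landing roughly 30 to 80 mm short of the stop.
- carton_top (a point): Centre of the carton's top face, 180 mm from its origin along its z; axes as the carton's. It is the end that must meet the stop.
- spray_can: Bystander: standing spray can with a blue label, 54 mm diameter, 130 mm tall, beside the board. Origin: centre of its underside.
- jar: Bystander: standing jar with a red cap, 62 mm diameter, 85 mm tall, beside the board. Origin: centre of its underside.
- tape_roll: Bystander: roll of brown packing tape lying flat, 90 mm diameter, 48 mm high, beside the board. Origin: centre of its underside.
Mind the look-alikes: they are no part of the job. Of the things like the carton, leave any that is blue or orange; of the rest the smaller one is meant.

How it is judged:
By the outcome, as a careful person would: the job done as asked, in the order asked, and still so for the second after the job is handed in, with the robot touching nothing.
It also fails if it takes over 48 s, if anything falls off the work surface, if the arm or the gripper's body presses on something with over 40 N, if the wrist force passes 120 N, or if a joint passes its speed limit or range.

## Working session

There is one attempt and no reset: what is moved stays moved. The work goes in short steps, Python scripts to look and compute and a tool call to move; the robot and the scene stay as the last step left them, time stands still between calls to the robot, and variables do not carry over. Pictures are saved under pics/ and viewed, about 8 in all and at most 12, crops included, and the job is handed in when it is done.

Besides the shell and the picture viewer there is one more tool, called after "Request:" by a JSON object that holds its "api" and its "payload". apply_moves: Moves the arm, as the interface text tells. Its arguments: {"type":"object","properties":{"moves":{"type":"array","items":{"type":"array","items":{"type":"array","items":{"type":"number"}}}},"force":{"type":"number"}},"required":["moves"]}

```bash
mkdir -p pics; ls; python3 - <<'E'
from plant import ctrl
import cv2,numpy as np
print(ctrl.get_state())
for n in ["side","top"]:
    im=ctrl.read_camera(n); cv2.imwrite(f"pics/{n}0.png",im[:,:,::-1])
    c=ctrl.get_calibration(n); print(n,{k:np.round(v,4).tolist() if not isinstance(v,str) else v for k,v in c.items()})
a=cv2.imread("pics/side0.png");b=cv2.imread("pics/top0.png")
E
```

```text
pics
{'time': 0.0, 'qpos': array([-1.26400520e+00,  2.87191964e-01,  1.57819572e+00, -2.23585142e-05,
        1.27861848e+00, -1.49966471e-01]), 'dq': array([ 0.00024402,  0.00111333, -0.0010403 ,  0.00185637,  0.00161725,
        0.00027245]), 'joint_efforts': array([-5.10315749e-04, -4.05983806e+01, -2.92623907e+01, -1.07672797e-04,
        5.77607731e-03,  2.07012767e-07]), 'eef_pos': array([ 0.29753948, -0.60513669,  0.22991952]), 'tcp_rot': array([ 9.74033272e-01,  2.26401697e-01, -1.05196290e-04, -1.20220965e-03]), 'contact_force': array([-0.36718515,  0.59104868,  0.11319429]), 'wrist_torque': array([-0.02149234, -0.00063798,  0.02689714]), 'opening': 0.9997497937181706}
side {'camera_matrix': [[355.6578, 0.0, 251.1934], [0.0, 355.6578, 187.5044], [0.0, 0.0, 1.0]], 'cam_to_world': [[-0.8802, 0.2689, -0.3912, 0.1977], [-0.4747, -0.5009, 0.7237, 0.6109], [-0.0013, 0.8227, 0.5685, 0.6474], [0.0, 0.0, 0.0, 1.0]]}
top {'camera_matrix': [[429.2904, 0.0, 263.1949], [0.0, 429.2904, 191.8554], [0.0, 0.0, 1.0]], 'cam_to_world': [[-0.0228, 0.995, -0.0968, 0.471], [-0.9994, -0.0201, 0.0287, -0.0559], [0.0266, 0.0974, 0.9949, 1.1903], [0.0, 0.0, 0.0, 1.0]]}
```

View pics/side0.png

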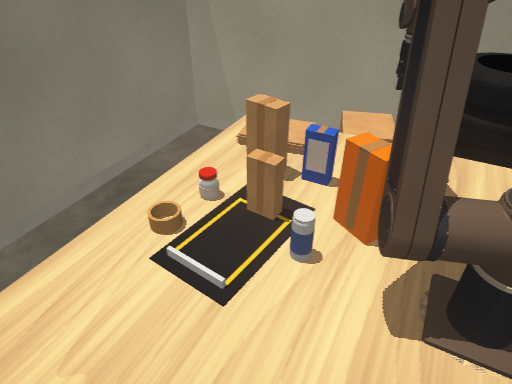

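View pics/top0.png

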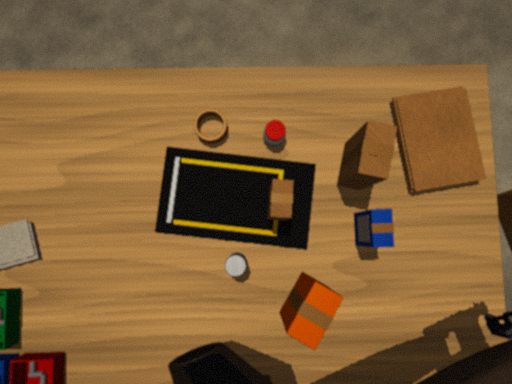

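The side view shows the carton at (265,185), standing on the board's end away from the stop bar at (195,265). In the top view its top face is at (282,199) and the stop bar is at (173,190). A tall brown look-alike stands at (370,155), the blue one at (375,228), and the can at (236,265). Next I'll measure the board, the stop and the carton top.

```bash
cat > h.py <<'E'
import cv2,numpy as np
from plant import ctrl
def ray(n,px,z):
    c=ctrl.get_calibration(n);K=np.array(c["camera_matrix"]);T=np.array(c["cam_to_world"])
    p=np.atleast_2d(px).astype(float)
    d=np.c_[(p[:,0]-K[0,2])/K[0,0],-(p[:,1]-K[1,2])/K[1,1],-np.ones(len(p))]@T[:3,:3].T
    return T[:3,3]+d*((z-T[2,3])/d[:,2])[:,None]
def biggest(m,roi):
    x0,y0,x1,y1=roi; k=np.zeros(m.shape,np.uint8);k[y0:y1,x0:x1]=1
    cs,_=cv2.findContours((m.astype(np.uint8)*k),cv2.RETR_EXTERNAL,cv2.CHAIN_APPROX_NONE)
    return max(cs,key=cv2.contourArea)[:,0,:]
def rect(n,cnt,z):
    "min-area rectangle on plane z: centre, long side angle, (long, short), corners"
    w=ray(n,cnt,z)[:,:2]; r=cv2.minAreaRect((w*1000).astype(np.float32)); b=cv2.boxPoints(r)/1000
    e=[b[1]-b[0],b[2]-b[1]]; e.sort(key=np.linalg.norm); l=e[1]
    return b.mean(0),np.degrees(np.arctan2(l[1],l[0]))%180,[round(float(np.linalg.norm(v)),4) for v in e[::-1]],b
E
python3 - <<'E'
from h import *
im=cv2.imread("pics/top0.png"); hsv=cv2.cvtColor(im,cv2.COLOR_BGR2HSV); H,S,V=cv2.split(hsv)
roi=(145,135,325,255)
bl=biggest(V<45,roi); c,a,s,b=rect("top",bl,.004); print("board",c,a,s)
br=biggest((H>5)&(H<20)&(S>80)&(V>70),(262,170,302,225)); print("carton top px",cv2.minAreaRect(br)); print(rect("top",br,.184)[:3])
st=biggest((S<60)&(V>110),(160,150,185,230)); print("stop top",rect("top",st,.029)[:3])
for n,px,z in [("can",(236,265),.13),("jar",(275,131),.085),("roll",(211,126),.048)]: print(n,ray("top",px,z))
for p in [(367,125),(395,124),(387,182),(358,179)]: print("big",ray("top",p,.25),end=' ')
for p in [(369,209),(393,209),(393,247),(369,247)]: print("blue",ray("top",p,.15))
v=cv2.resize(im[130:260,150:400],None,fx=3,fy=3,interpolation=cv2.INTER_CUBIC)
for q,col in [(bl,(255,0,255)),(br,(0,255,0)),(st,(255,255,0))]:
    cv2.polylines(v,[((q-[150,130])*3+1).astype(int)],True,col,1)
cv2.imwrite("pics/top0c.png",v)
E
```

```text
board [ 0.5724478  -0.01415343] 82.13487 [0.4142, 0.2346]
carton top px ((281.5, 197.5), (23.0, 39.0), 0.0)
(array([ 0.55472076, -0.1277872 ], dtype=float32), np.float32(178.30579), [0.0922, 0.0543])
stop top (array([0.5960934, 0.1553958], dtype=float32), np.float32(172.14853), [0.179, 0.0134])
can [[ 0.39633804 -0.01614778  0.13      ]]
jar [[ 0.73840319 -0.12250095  0.085     ]]
roll [[0.76396849 0.04829435 0.048     ]]
big [[ 0.70885169 -0.32015374  0.25      ]] big [[ 0.71013807 -0.38383309  0.25      ]] big [[ 0.57889336 -0.35891886  0.25      ]] big [[ 0.58686889 -0.29433451  0.25      ]] blue [[ 0.52488704 -0.34343913  0.15      ]]
blue [[ 0.52363072 -0.40253702  0.15      ]]
blue [[ 0.43149023 -0.39769667  0.15      ]]
blue [[ 0.43287283 -0.33911492  0.15      ]]
```

View pics/top0c.png

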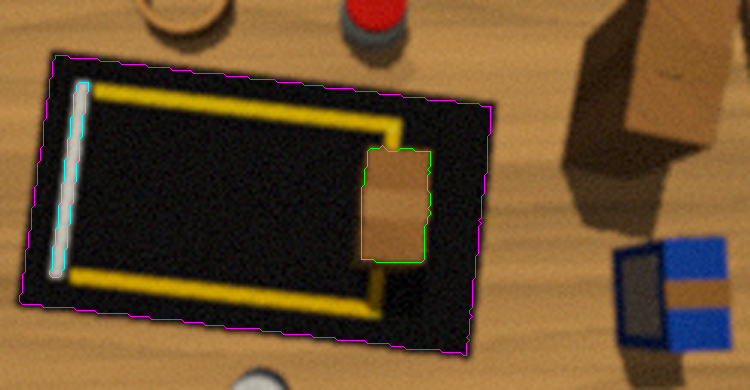

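The outlines fit well: the board runs at 82.1° and the carton stands at about (-135, +2) mm in the board frame. The carton's yaw still needs a better estimate. I'll raise the arm and turn it while I refine that.

Request:
{"api": "apply_moves", "payload": {"moves": [[[0,0,-0.03,0,0,-8,0],[0,0,-0.03,0,0,-8,0],[0,0,-0.03,0,0,-8,0],[0,0,-0.03,0,0,-8,0],[0,0,-0.03,0,0,-8,0],[0,0,-0.03,0,0,-8,0],[0,0,0,0,0,-8,0]]]}}

```text
time: 0.8
eef_pos: [0.2971, -0.6038, 0.4081]
tcp_rot: [0.741, 0.672, 0.004, -0.008]
contact_force: [1.1, 0.0, 0.3]
opening: 0.499
```

```bash
cat >> h.py <<'E'
from scipy.spatial.transform import Rotation as R
A=np.radians(82.1); U=np.array([np.cos(A),np.sin(A)]); W=np.array([-U[1],U[0]]); O=np.array([.5752,.0057])
def b2w(x,y): return O+U*x+W*y
def w2b(p): d=np.asarray(p)[:2]-O; return np.round([d@U,d@W],4)
def to(x,y,z,yaw):
    "report tool-frame shift and z-turn to board point x,y, height z, tool x at world yaw"
    s=ctrl.get_state(); r=R.from_quat(s["tcp_rot"]); M=r.as_matrix()
    t=np.r_[b2w(x,y),z]
    want=R.from_matrix(np.c_[[np.cos(yaw),np.sin(yaw),0],[np.sin(yaw),-np.cos(yaw),0],[0,0,-1]])
    print("t",round(s["time"],2),"board",w2b(s["eef_pos"]),"z",s["eef_pos"][2].round(4),"yaw",np.degrees(np.arctan2(M[1,0],M[0,0])).round(2),"F",s["contact_force"].round(2),"open",round(s["opening"],2))
    print("shift",np.round(M.T@(t-s["eef_pos"]),4),"turn",np.round((r.inv()*want).as_rotvec(degrees=True),2))
E
python3 - <<'E'
from h import *
im=cv2.imread("pics/top0.png"); H,S,V=cv2.split(cv2.cvtColor(im,cv2.COLOR_BGR2HSV))
br=biggest((H>5)&(H<20)&(S>80)&(V>70),(262,170,302,225))
m=np.zeros(H.shape,np.uint8);cv2.drawContours(m,[br[:,None]],-1,1,-1)
ys,xs=np.nonzero(m); w=ray("top",np.c_[xs,ys],.184)[:,:2]; c=w.mean(0); v=np.linalg.svd(w-c,full_matrices=False)[2][0]
print("carton centre board",w2b(c),"x axis yaw",np.degrees(np.arctan2(v[1],v[0]))%180-90)
# edge fit: long sides per row
for f in (np.min,np.max):
    q=np.array([(f(xs[ys==r]),r) for r in range(ys.min()+5,ys.max()-4)]); e=ray("top",q,.184)[:,:2]
    l=cv2.fitLine(e.astype(np.float32),cv2.DIST_HUBER,0,.001,.001).ravel(); print("edge yaw",np.degrees(np.arctan2(l[1],l[0]))%180-90, w2b(e.mean(0)))
to(-.21,.002,.40,np.radians(84))
print(ctrl.get_state()["qpos"].round(3))
E
```

```text
carton centre board [-0.1347  0.0034] x axis yaw 84.21080242703013
edge yaw 85.59575 [-0.1091  0.005 ]
edge yaw 84.107315 [-0.1599 -0.0009]
t 0.8 board [-0.642   0.1917] z 0.4081 yaw 84.41 F [1.07 0.04 0.31] open 0.5
shift [0.4238 0.207  0.0137] turn [-0.41 -0.95  0.41]
[-1.264  0.221  1.34  -0.     1.598 -1.166]
```

Request:
{"api": "apply_moves", "payload": {"moves": [[[0.038,0.019,0,0,0,0,0],[0.038,0.019,0,0,0,0,0],[0.038,0.019,0,0,0,0,0],[0.038,0.019,0,0,0,0,0],[0.038,0.019,0,0,0,0,0],[0.038,0.019,0,0,0,0,0],[0.038,0.019,0,0,0,0,0],[0.038,0.019,0,0,0,0,0],[0.038,0.019,0,0,0,0,0],[0.038,0.019,0,0,0,0,0],[0.038,0.018,0,0,0,0,0]]]}}

```text
time: 1.9
eef_pos: [0.5492, -0.1972, 0.4067]
tcp_rot: [0.743, 0.669, 0.004, -0.013]
contact_force: [1.0, -0.2, -0.3]
opening: 0.498
```

```bash
python3 -c "
from h import *
to(-.205,.001,.168,np.radians(84.3)); print(ctrl.get_state()['qpos'].round(3))"
```

```text
t 1.9 board [-0.2046 -0.0021] z 0.4067 yaw 83.93 F [ 1.   -0.17 -0.32] open 0.5
shift [-0.0058  0.0003  0.2387] turn [-0.82 -1.32 -0.36]
[-0.525  0.017  1.566  0.015  1.582 -0.419]
```

Request:
{"api": "apply_moves", "payload": {"moves": [[[0,0,0.048,-0.4,-0.6,0,0],[0,0,0.048,-0.4,-0.6,0,0],[0,0,0.048,0,0,0,0],[0,0,0.048,0,0,0,0],[0,0,0.042,0,0,0,0],[0,0,0.004,0,0,0,0],[0,0,0,0,0,0,0]]]}}

```text
time: 2.6
eef_pos: [0.5519, -0.1876, 0.1621]
tcp_rot: [0.74, 0.673, 0.002, 0.001]
contact_force: [0.3, -0.7, 1.9]
opening: 0.498
```

```bash
python3 -c "
from h import *
to(-.205,.001,.163,np.radians(84.3))
w=ctrl.read_camera('side'); cv2.imwrite('pics/s1.png',cv2.resize(w[80:320,130:430,::-1],None,fx=2.5,fy=2.5))"
```

```text
t 2.6 board [-0.1946 -0.0035] z 0.1621 yaw 84.61 F [ 0.26 -0.68  1.92] open 0.5
shift [-0.0102 -0.0049 -0.0009] turn [ 0.2  -0.09  0.31]
```

View pics/s1.png

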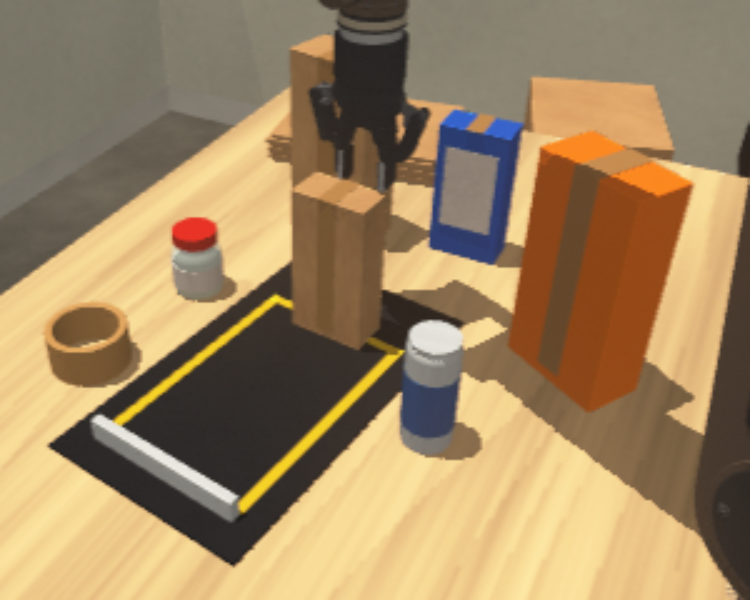

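The fingers, seen at about (345,165) and (382,175) in the crop, sit behind the carton's top and don't touch it yet. The can, jar and roll are undisturbed. Next is a slow push.

Request:
{"api": "apply_moves", "payload": {"moves": [[[0.005,-0.005,0,0,0,0,0],[0.008,0,0,0,0,0,0],[0.008,0,0,0,0,0,0],[0.008,0,0,0,0,0,0],[0.008,0,0,0,0,0,0],[0.008,0,0,0,0,0,0]]]}}

```text
time: 3.25
eef_pos: [0.556, -0.142, 0.1737]
tcp_rot: [0.74, 0.673, 0.005, 0.01]
contact_force: [-0.4, -0.1, 1.1]
opening: 0.502
```

```bash
python3 -c "
from h import *
to(-.11,.003,.163,np.radians(84.3))"
```

```text
t 3.25 board [-0.149  -0.0013] z 0.1737 yaw 84.56 F [-0.39 -0.11  1.12] open 0.5
shift [ 0.0392 -0.0029  0.0104] turn [1.19 0.34 0.26]
```

Request:
{"api": "apply_moves", "payload": {"moves": [[[0.006,-0.001,0.004,0.5,0,0,0],[0.006,-0.001,0.004,0.5,0,0,0],[0.006,0,0.003,0,0,0,0],[0.006,0,0.002,0,0,0,0]]]}}

```text
time: 3.65
eef_pos: [0.5567, -0.1149, 0.1595]
tcp_rot: [0.74, 0.673, -0.001, 0.003]
contact_force: [0.5, -0.3, 0.6]
opening: 0.495
```

```bash
python3 -c "
from h import *
to(-.11,.003,.163,np.radians(84.3))
w=ctrl.read_camera('side'); cv2.imwrite('pics/s2.png',cv2.resize(w[80:320,130:430,::-1],None,fx=2.5,fy=2.5))"
```

```text
t 3.65 board [-0.122   0.0018] z 0.1595 yaw 84.62 F [ 0.51 -0.35  0.59] open 0.5
shift [ 0.0121 -0.0007 -0.0036] turn [0.12 0.32 0.32]
```

View pics/s2.png

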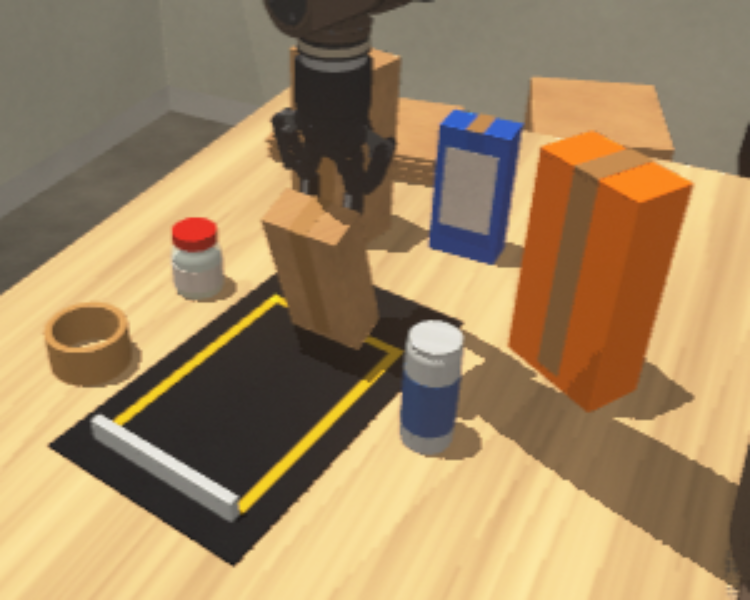

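The carton is tilting about its front edge at (340,340). I'll push a little further and then back away so it falls on its own.

Request:
{"api": "apply_moves", "payload": {"moves": [[[0.006,0,0,0,0,0,0],[0.006,0,0,0,0,0,0],[0.006,0,0,0,0,0,0],[-0.02,0,-0.01,0,0,0,0],[-0.03,0,-0.01,0,0,0,0],[-0.04,0,0,0,0,0,0],[0,0,0,0,0,0,0],[0,0,0,0,0,0,0]]]}}

```text
time: 4.5
eef_pos: [0.55, -0.1843, 0.1797]
tcp_rot: [0.739, 0.674, -0.001, 0.002]
contact_force: [0.2, -0.9, -0.6]
opening: 0.501
```

```bash
python3 -c "
from h import *
to(-.18,.003,.163,np.radians(84.3))
w=ctrl.read_camera('side'); t=ctrl.read_camera('top');cv2.imwrite('pics/t3raw.png',t[:,:,::-1])
cv2.imwrite('pics/s3.png',np.hstack([cv2.resize(w[150:320,130:330,::-1],(400,340)),cv2.resize(t[120:290,140:340,::-1],(400,340))]))"
```

```text
t 4.5 board [-0.1916 -0.0011] z 0.1797 yaw 84.79 F [ 0.17 -0.93 -0.55] open 0.5
shift [ 0.0119 -0.0036  0.0166] turn [0.05 0.24 0.49]
```

View pics/s3.png

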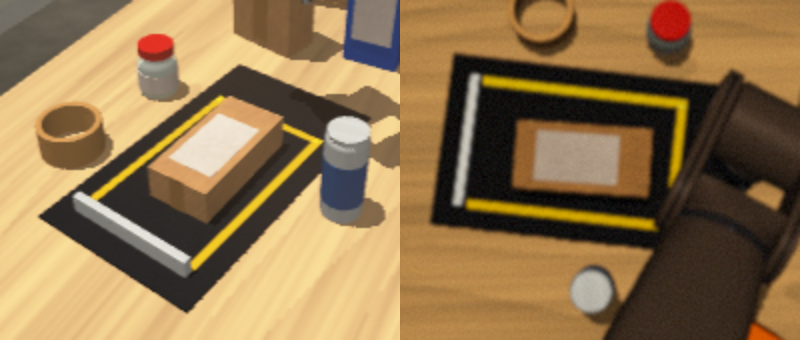

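The carton lies flat inside the tape with its label up, at (577,158) in the right half of the picture. I'll measure its pose.

```bash
cat > m.py <<'E'
from h import *
import sys
im=cv2.imread(sys.argv[1]); H,S,V=cv2.split(cv2.cvtColor(im,cv2.COLOR_BGR2HSV))
k=cv2.morphologyEx((((H<20)&(V>75)|(S<60)&(V>100))).astype(np.uint8),cv2.MORPH_OPEN,np.ones((3,3)))
q=biggest(k,(182,168,272,226)); c,a,s,b=rect("top",q,.054); print("carton",w2b(c),"yaw rel",a-82.1,s,"corners",[w2b(p).tolist() for p in b])
q=biggest(((S<70)&(V>90)),(195,170,265,222)); c,a,s,b=rect("top",q,.054); print("label",w2b(c),"yaw rel",a-82.1,s)
E
python3 m.py pics/t3raw.png
```

```text
carton [-0.0094  0.0088] yaw rel 2.7099533 [0.1819, 0.092] corners [[-0.1024, 0.0505], [-0.0981, -0.0414], [0.0836, -0.0328], [0.0792, 0.0591]]
label [-0.0015  0.0093] yaw rel 2.6453323 [0.1055, 0.061]
```

```bash
python3 -c "
from h import *
to(-.15,.007,.026,A)"
```

```text
t 4.6 board [-0.191 -0.001] z 0.1794 yaw 84.87 F [-1.01 -0.02 -0.22] open 0.5
shift [ 0.042  -0.0061  0.1532] turn [0.03 0.25 2.77]
```

Request:
{"api": "apply_moves", "payload": {"moves": [[[0.01,-0.002,0.03,0,0,1.4,0],[0.01,-0.002,0.03,0,0.2,1.4,0],[0.01,-0.002,0.03,0,0,0,0],[0.006,0,0.03,0,0,0,0],[0,0,0.02,0,0,0,0],[0,0,0,0,0,0,0]]]}}

```text
time: 5.2
eef_pos: [0.5501, -0.1398, 0.0364]
tcp_rot: [0.753, 0.659, 0.001, 0.002]
contact_force: [-0.1, 0.1, -0.3]
opening: 0.499
```

```bash
python3 -c "
from h import *
to(-.12,.007,.024,A)"
```

```text
t 5.2 board [-0.1476  0.0048] z 0.0364 yaw 82.38 F [-0.12  0.14 -0.32] open 0.5
shift [ 0.0276 -0.0021  0.0124] turn [0.23 0.05 0.28]
```

Request:
{"api": "apply_moves", "payload": {"moves": [[[0.006,-0.001,0.006,0,0,0.3,0],[0.008,-0.001,0.004,0,0,0,0],[0.008,0,0,0,0,0,0],[0.008,0,0,0,0,0,0],[0.008,0,0,0,0,0,0],[0.008,0,0,0,0,0,0],[0.008,0,0,0,0,0,0]]]}}

```text
time: 5.9
eef_pos: [0.5588, -0.0824, 0.0304]
tcp_rot: [0.753, 0.657, 0.002, 0.006]
contact_force: [-1.0, -2.9, -1.6]
opening: 0.499
```

```bash
python3 -c "
from h import *
to(-.05,.007,.024,A)"
```

```text
t 5.9 board [-0.0895  0.0041] z 0.0304 yaw 82.21 F [-1.   -2.89 -1.6 ] open 0.5
shift [ 0.0395 -0.0028  0.0062] turn [0.64 0.26 0.11]
```

Request:
{"api": "apply_moves", "payload": {"moves": [[[0.006,0,0.001,0.3,0.1,0,0],[0.006,0,0.001,0.3,0.1,0,0],[0.006,0,0.001,0,0,0,0],[0.006,0,0.001,0,0,0,0]]]}}

```text
time: 6.3
eef_pos: [0.565, -0.059, 0.0293]
tcp_rot: [0.753, 0.658, -0.0, 0.004]
contact_force: [-1.6, -3.7, 3.2]
opening: 0.497
```

```bash
python3 -c "
from h import *
to(-.05,.007,.024,A)
t=ctrl.read_camera('top');cv2.imwrite('pics/t4raw.png',t[:,:,::-1])"; python3 m.py pics/t4raw.png
```

```text
t 6.3 board [-0.0655  0.0012] z 0.0293 yaw 82.28 F [-1.56 -3.65  3.24] open 0.5
shift [ 0.0156 -0.0058  0.0052] turn [0.34 0.3  0.19]
carton [0.0683 0.002 ] yaw rel 0.07904053 [0.1155, 0.0921] corners [[0.0105, 0.048], [0.0107, -0.0441], [0.1261, -0.044], [0.126, 0.0481]]
label [0.0529 0.0017] yaw rel 0.009521484 [0.0753, 0.0612]
```

The carton is now square, within 0.1°, and about 19 mm short of the stop. I'll push it home.

Request:
{"api": "apply_moves", "payload": {"moves": [[[0.005,0,0.001,0.2,0.2,0,0],[0.005,0,0.001,0,0,0,0],[0.005,0,0,0,0,0,0],[0.004,0,0,0,0,0,0]]]}}

```text
time: 6.75
eef_pos: [0.5682, -0.0391, 0.0272]
tcp_rot: [0.753, 0.658, 0.0, 0.002]
contact_force: [-5.2, -20.8, 4.7]
opening: 0.501
```

```bash
python3 -c "
from h import *
to(-.045,.002,.024,A)"
```

```text
t 6.75 board [-0.0453  0.0007] z 0.0272 yaw 82.27 F [ -5.17 -20.79   4.67] open 0.5
shift [ 0.0003 -0.0013  0.0032] turn [0.19 0.14 0.17]
```

The force rose to 21 N, so the carton is against the stop. I'll back off straight, then go up.

Request:
{"api": "apply_moves", "payload": {"moves": [[[0,0,0,0,0,0,0],[-0.01,0,0,0,0,0,0],[-0.03,0,0,0,0,0,0],[-0.04,0,0,0,0,0,0],[-0.04,0,0,0,0,0,0],[-0.02,0,-0.03,0,0,0,0],[0,0,-0.05,0,0,0,0],[0,0,-0.05,0,0,0,0],[0,0,-0.05,0,0,0,0],[0,0,-0.05,0,0,0,0],[0,0,0,0,0,0,0]]]}}

```text
time: 7.85
eef_pos: [0.5433, -0.1761, 0.2538]
tcp_rot: [0.754, 0.656, 0.003, -0.014]
contact_force: [0.3, 0.2, 0.5]
opening: 0.501
```

```bash
python3 -c "
from h import *
to(-.18,.002,.25,A)
w=ctrl.read_camera('side');t=ctrl.read_camera('top');cv2.imwrite('pics/t5raw.png',t[:,:,::-1])
cv2.imwrite('pics/s5.png',np.hstack([cv2.resize(w[170:310,140:300,::-1],(400,350),interpolation=2),cv2.resize(t[140:245,150:270,::-1],(400,350),interpolation=2)]))
for n,px,z in [('can',(236,265),.13)]: pass
a=cv2.imread('pics/top0.png').astype(int); d=np.abs(a-t[:,:,::-1].astype(int)).mean(2)
for n,(x,y) in dict(can=(236,265),jar=(275,131),roll=(211,126)).items(): print(n,d[y-18:y+18,x-18:x+18].mean().round(2))
"; python3 m.py pics/t5raw.png
```

```text
t 7.85 board [-0.1845  0.0066] z 0.2538 yaw 82.03 F [0.33 0.23 0.54] open 0.5
shift [0.0044 0.0047 0.0039] turn [-0.97 -1.32 -0.06]
can 9.27
jar 6.32
roll 6.08
carton [0.0456 0.0011] yaw rel 0.3216324 [0.1633, 0.0922] corners [[-0.0363, 0.0467], [-0.0358, -0.0455], [0.1276, -0.0446], [0.127, 0.0476]]
label [0.0507 0.0009] yaw rel 0.33413696 [0.0795, 0.0611]
```

View pics/s5.png

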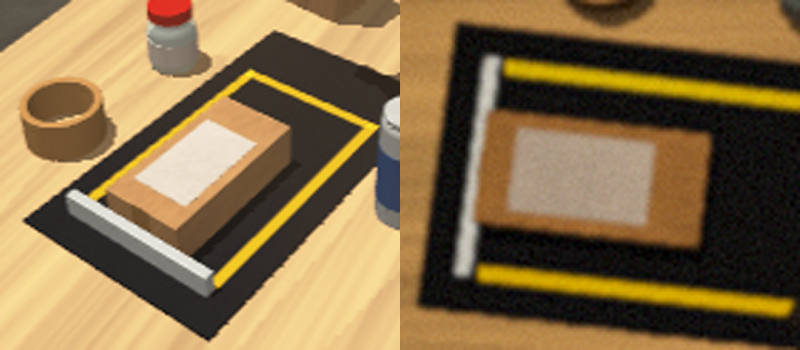

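The side view shows the carton's end against the stop with no gap, label up, inside the tape. The top view agrees, with the end at about (482,165). One last check of the bystanders and the rear edge, then I'll hand it in.

```bash
python3 - <<'E'
from h import *
for f in ("top0","t5raw"):
    g=cv2.cvtColor(cv2.imread(f"pics/{f}.png"),cv2.COLOR_BGR2GRAY)
    if f=="top0": g0=g; continue
    for n,(x,y) in dict(can=(236,265),jar=(275,131),roll=(211,126)).items():
        print(n,cv2.phaseCorrelate(g0[y-18:y+18,x-18:x+18].astype(np.float32),g[y-18:y+18,x-18:x+18].astype(np.float32)))
im=cv2.imread("pics/t5raw.png"); H,S,V=cv2.split(cv2.cvtColor(im,cv2.COLOR_BGR2HSV))
q=biggest((H<20)&(S>90)&(V>60),(165,165,272,226)); print(rect("top",q,.054)[1:3],[w2b(p).tolist() for p in rect("top",q,.054)[3]])
print(ctrl.get_state()["contact_force"]); print(ctrl.sign_off())
E
```

```text
can ((-0.0718790595770038, -0.11619321891292245), 1.04252948437208)
jar ((-0.014793542230748358, -0.10121685523922608), 1.0564882538200897)
roll ((-0.02042457986815549, -0.06577256549496369), 0.9385883031803884)
(np.float32(82.2412), [0.1818, 0.0944]) [[-0.0375, 0.0478], [-0.0373, -0.0466], [0.1445, -0.0461], [0.1442, 0.0483]]
[ 0.45432907  0.99432246 -1.25263481]
the job is handed in; nothing more can be done
None
```

The carton is down flat in the bay with its label up, and its end sits against the metal stop. I pushed it near the top on the label side until it tipped, backed the hand away so it fell by itself, then pushed it with two fingertips to the stop. I lifted the hand clear and handed the job in at about 8 s; sign-off gives no verdict.

My last checks, all from the top camera or the force reading:
- **Against the stop:** the end measured at 144 mm in the board frame, with the stop face at 145 mm. That is within the camera's 2 mm accuracy, and the push force rose to about 21 N when it met the stop.
- **Square:** the carton lies within about 0.15° of the board's direction and within 1 mm of the centre line. An earlier reading of the same picture gave 0.3°, but the stop bar cut it off, so I trust it less.
- **Bystanders:** the can, jar and tape roll shifted by less than 0.15 pixel, so they did not move.

No check failed.

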